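# Open the sprung bayonet cap of a specimen canister

## Robot

A 7-joint arm with a two-finger parallel gripper is mounted at the origin on the work surface. World frame = base frame: x ahead of the robot, y to its left, z up, the work surface at z = 0. Lengths are in m, angles in rad, forces in N, time in s.
With the tool pointing down it reaches from about 0.4 to 0.85 m from the base axis. Payload 4.5 kg.
Tool frame: the origin (TCP) lies midway between the tips of the shut fingers; the grasp point (between the pads) lies 19 mm behind it; y points along the fingers, z is the direction in which the jaws open and shut, and the axes are right-handed (so a half turn about y gives the same grasp; the last joint's range is limited). The gripper opens to 88 mm and grips with 3 to 60 N. Pads are 18 mm wide; open, the fingers measure 123 mm over their backs; the gripper's body (75 mm by 187 mm) begins 45 mm behind the grasp point.
Start: joints at [1.352, 0.689, -0.195, 1.565, 0.157, 0.902, -0.215], TCP at [0.156, -0.605, 0.239] pointing down, gripper open.
Joint ranges: [-3.01, 3.01], [-0.46, 2.08], [-1.47, 1.51], [0.13, 2.56], [-1, 4.14], [0.04, 2.09], [-2.66, 2.66]. Speed limits (rad/s): [2.57, 2.57, 3.14, 3.14, 3.14, 3.14, 3.14].

## Interface

Orientations are given as a unit quaternion [x, y, z, w].
In Python, from plant import r, snapshot, get_calibration, job, boxes_of gives the robot as it stands. The module is installed in compiled form; this text tells all that it offers.
- The arm moves only by the shell command python3 -m handwheel 'ROWS' [OPENING] [FORCE]. ROWS is JSON, a list that holds one entry, the list of rows, each a list of 6 numbers: the shift along the tool's x, y, z as a fraction of full scale, then the turn, a rotation vector about the tool's x, y, z as a fraction of full scale. In form: [[[x, y, z, wx, wy, wz], ...]]. A call has 1 to 12 rows; each row is the pose to reach, as a shift and turn from the pose commanded when the call began, along the tool's axes at that moment, turning the shorter way round; what a row does not reach only later rows make up. Full scale, the value 1, is 100 cm for a shift and 180 degrees for a turn. A row lasts 1/12 s, in which the tool goes at most 41.7 mm and 7.16 degrees, less where a joint would pass 70% of its speed; a pose out of reach is approached as far as the arm can. A call with a number of a shift or a turn outside -1 to 1 is refused whole. A call with a gripper value outside its range is refused whole. OPENING is the opening, from -1 (shut) to 1 (fully open), set as the call begins (- or left out, the last holds). The fingers move at their own pace and stop on an object; FORCE is the grip in N (left out, the last holds). Time passes only in rows, so rows that repeat a pose let the fingers close. It gives the time, the measured TCP pose, the force and the opening at its end, in the units of the state.
- r.get_state(): the state, without advancing time (a new reading comes with each control period).
- snapshot(name): name is "scene" or "top" or "wrist"; returns the picture (480x640x3 uint8, red, green, blue); there is no depth.
- get_calibration(name): a dict with "fx", "fy", "cx", "cy" (pixels), "k1" (the pictures are not rectified: a ray, as slopes to the right and down, at radius r is drawn at 1 + k1 r^2 times it, then the intrinsics apply), "T" (4x4, takes a point from camera to world coordinates). Camera axes: x right, y down, z forward; pixel columns grow to the right and rows downward; lengths in m; the calibration is good to about 2 mm. A picture is of the moment at which its call begins: read the wrist's pose just before it. get_calibration takes no time and is no camera call; for the wrist camera it gives the pose at the moment of the call.
- job.finish_job(): hands the job in, once; it reports no verdict.
Trained networks look in the newest picture that a camera, given by its name, has taken for a name from the list of things; names that differ only in an ending like _2 or _b are one class to them, and where a whole thing is asked for, a point or a joint stands for the part that bears it (a point fixed in the world has none). Each returns a list of dicts, best first, with "confidence" (0 to 1); they miss things now and then, are a little off and sometimes report something else, mostly with a low value. They report only what shows in the picture. A call takes as long as a camera call. They do not tell look-alikes from the thing itself.
- boxes_of(thing, camera): "bbox" ([left, top, right, bottom] in pixels, round what is visible of it).
The state is a dict: "clock": time; "q": joint angles; "qd": joint speeds; "joint_torque": joint torques, N m; "tool_pos": TCP position; "eef_rot": TCP orientation; "contact_force": force on the tool from outside, world axes, zero at the start; "moment": the same for the moment, N m; "opening": opening from 0.0 (shut) to 1.0 (fully open).
Only numpy, scipy, OpenCV 4.12 (cv2) and the standard library are available. Lean on these libraries where they do the work, as an engineer would, in place of code of your own. Each camera call takes 0.05 s, during which the arm holds its last target. There are 200 camera calls.

## Task

Open the canister that is bolted to the bench: push its sprung cap down until it clears the hidden catch and comes up against the rubber buffer, never forcing it (keep well below 25 N), and while it is down twist it anticlockwise until its grip bar lines up with the two raised marks on the mouth plate. Then lift the freed cap out and stand it upright on its foot in the empty cardboard tray, setting it down rather than dropping it, and leave it there released. Leave the other things on the bench where they are.

Things in the scene. Friction and masses are not known exactly. Their poses are not given: they have to be found in the camera images.
- canister: Grey steel canister, upright, bolted to the bench: round base 100 mm wide, drum 68 mm wide, square aluminium mouth plate 72 x 72 x 8 mm whose top is 108 mm above the bench. Origin on its axis at bench level, z up. Mouth: a 27 mm square hole with two slots 12 mm wide along the canister's +x and -x, out to 22.5 mm from the axis. Over 25 N of contact (push and twist added up) breaks it.
- mark (a point): One of two raised marks (6 mm square, 3 mm high) on the mouth plate, 32.5 mm from the axis, on the canister's +x (the other on -x): they show the slots' direction. Held down, the cap turns 65 degrees (1.13 rad) anticlockwise seen from above, from locked to bar in line with the marks; 8 degrees either way will do, then comes a firm stop. Let up there, a spring lifts it about 5 mm; then it draws straight up.
- mouth (a point): Centre of the mouth, on top of the plate. A spring inside pushes the cap up, 4 N when locked and 0.55 N more per mm down. A hidden catch stops anticlockwise turning until the cap is down 2.5 to 16.5 mm: how far differs each time and cannot be seen. But 1 mm below that, at 6 to 14 N, the foot meets a stiff rubber buffer (15 N per mm more), so a push of 15 to 19 N, kept up while turning, is always right.
- cap: Black plastic cap, about 80 g. Origin at the centre of the underside of its foot, z up its axis. Stem 24 mm wide with a flat foot; at the foot two lugs along the cap's x, 40 mm end to end, 6 mm wide, 6 mm high; disc 54 mm wide, 34 to 40 mm above the foot. Locked, its foot is 94 mm above the bench and its x axis 65 degrees clockwise (from above) of the canister's x; a half turn makes no difference.
- bar (a point): Centre of the grip bar on the cap: 50 mm long along the cap's x, 16 mm thick along its y, from 40 to 70 mm above the foot (this point is 55 mm above it). A grip of about 45 N on its flat sides holds it for pressing, turning and lifting.
- empty_tray: Empty open cardboard tray fixed to the bench, 160 mm along its x, 120 mm along its y, 32 mm tall, walls and floor 4 mm thick. Origin under its centre, at bench level.
- vial_tray: Same kind of tray, fixed, filled with black-capped vials to 54 mm above the bench; a bystander. Origin under its centre.
- vial_a: Bystander: a glass vial with a black lid, 26 mm wide, 61 mm tall. Origin at its underside.
- vial_b: Bystander: another such vial. Origin at its underside.
- jar: Bystander: a closed jar, 60 mm wide, 80 mm tall. Origin at its underside.
- brush: Bystander: a brush lying on the bench. Origin at its underside or handle.
- loupe: Bystander: a small black eyepiece, 34 mm wide, 34 mm tall. Origin at its underside.
- lid: Bystander: a flat white jar lid, 44 mm wide, 12 mm high. Origin at its underside.
There are look-alikes about, which are no part of the job. Leave any pink look-alike of the cap alone.

How it is judged:
By the outcome, as a careful person would: the job done as asked, in the order asked, and still so for the second after the job is handed in, with the robot touching nothing.
It also fails if it takes over 67 s, if anything falls off the work surface, if the arm or the gripper's body presses on something with over 40 N, if the wrist force passes 120 N, or if a joint passes its speed limit or range.

## Working session

There is one attempt and no reset: what is moved stays moved. The work goes in short steps, Python scripts to look and compute and a shell command to move; the robot and the scene stay as the last step left them, time stands still between calls to the robot, and variables do not carry over. Pictures are saved under pics/ and viewed, about 8 in all and at most 12, crops included, and the job is handed in when it is done.

```bash
mkdir -p pics; cat > h.py <<'E'
import numpy as np, cv2
from scipy.spatial.transform import Rotation as R
from plant import r, snapshot, get_calibration, job, boxes_of
def snap(n,f):
    c=get_calibration(n); im=snapshot(n); cv2.imwrite('pics/'+f,im[:,:,::-1]); return im,c
def K(c): return np.array([[c['fx'],0,c['cx']],[0,c['fy'],c['cy']],[0,0,1.]])
def ray(c,u,v):
    d=cv2.undistortPoints(np.array([[[u,v]]],float),K(c),np.array([c['k1'],0,0,0.]))[0,0]
    T=np.array(c['T']); return T[:3,3],T[:3,:3]@np.array([d[0],d[1],1])
def atz(c,u,v,z):
    o,d=ray(c,u,v); return o+d*(z-o[2])/d[2]
def proj(c,P):
    T=np.linalg.inv(np.array(c['T'])); P=np.atleast_2d(P)@T[:3,:3].T+T[:3,3]
    return cv2.projectPoints(P.reshape(-1,1,3),np.zeros(3),np.zeros(3),K(c),np.array([c['k1'],0,0,0.]))[0][:,0]
def rows(p,q=None):
    s=r.get_state(); A=R.from_quat(s['eef_rot'])
    print('shift',np.round(A.inv().apply(np.array(p)-s['tool_pos']),4))
    if q is not None: print('turn',np.round((A.inv()*q).as_rotvec()/np.pi,4))
E
python3 - <<'E'
from h import *
s=r.get_state(); print({k:np.round(v,3) for k,v in s.items()}); print(R.from_quat(s['eef_rot']).as_matrix().round(3))
ims=[]
for n in ('scene','top'):
    im,c=snap(n,n+'0.png'); print(n,np.round(c['T'],3).tolist(),c['fx'],c['k1'])
    for t in ('canister','cap','empty_tray','vial_tray','jar','vial_a','lid','loupe','brush'):
        print(t,[(np.round(b['bbox']).astype(int).tolist(),round(b['confidence'],2)) for b in boxes_of(t,n)])
E
```

```text
{'clock': np.float64(0.0), 'q': array([ 1.352,  0.69 , -0.195,  1.566,  0.157,  0.902, -0.215]), 'qd': array([ 0.   , -0.001,  0.002, -0.   , -0.   , -0.   ,  0.   ]), 'joint_torque': array([-0.0000e+00, -5.2756e+01, -1.2670e+00, -1.5343e+01, -5.3000e-02,
        7.0000e-03,  0.0000e+00]), 'tool_pos': array([ 0.156, -0.605,  0.238]), 'eef_rot': array([-0.089,  0.702, -0.701,  0.089]), 'contact_force': array([-0.602, -0.145, -0.466]), 'moment': array([-0.037,  0.014,  0.023]), 'opening': np.float64(1.0)}
[[-0.968 -0.001  0.25 ]
 [-0.25   0.002 -0.968]
 [ 0.    -1.    -0.002]]
scene [[-0.875, 0.28, -0.396, 0.883], [0.484, 0.534, -0.693, 0.565], [0.017, -0.798, -0.602, 0.615], [0.0, 0.0, 0.0, 1.0]] 449.6799434822911 0.0033813002975903034
canister [([301, 222, 354, 287], 0.62), ([406, 345, 544, 454], 0.5), ([361, 234, 418, 296], 0.35)]
cap [([332, 276, 363, 315], 0.89), ([312, 199, 340, 232], 0.71), ([256, 219, 278, 252], 0.65)]
empty_tray [([407, 346, 542, 456], 0.89), ([269, 335, 288, 373], 0.27)]
vial_tray [([244, 172, 320, 222], 0.76)]
jar [([221, 285, 255, 336], 0.55), ([243, 172, 3
[... 344 characters left out ...]
[[-0.019, -0.997, 0.072, 0.473], [-1.0, 0.019, 0.007, -0.014], [-0.008, -0.072, -0.997, 1.213], [0.0, 0.0, 0.0, 1.0]] 521.82713073075 0.026025565744765052
canister [([312, 240, 356, 284], 0.92)]
cap [([321, 245, 352, 274], 0.95), ([375, 215, 396, 236], 0.86), ([267, 245, 295, 268], 0.8)]
empty_tray [([133, 248, 199, 325], 0.8), ([322, 243, 349, 271], 0.48)]
vial_tray [([423, 238, 484, 310], 0.56)]
jar [([292, 151, 318, 179], 0.97)]
vial_a [([353, 172, 364, 183], 0.6), ([244, 171, 259, 186], 0.54), ([313, 241, 355, 283], 0.5), ([228, 305, 244, 326], 0.27)]
lid [([313, 243, 354, 280], 0.45)]
loupe [([322, 244, 345, 273], 0.74), ([371, 299, 390, 312], 0.67)]
brush [([267, 300, 355, 326], 0.66)]
```

View pics/top0.png

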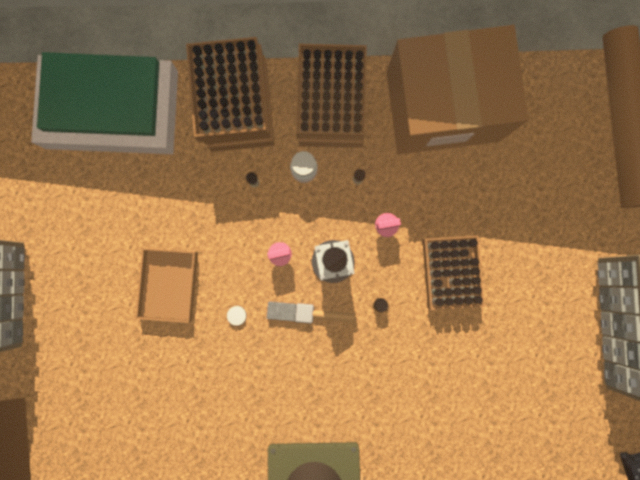

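View pics/scene0.png

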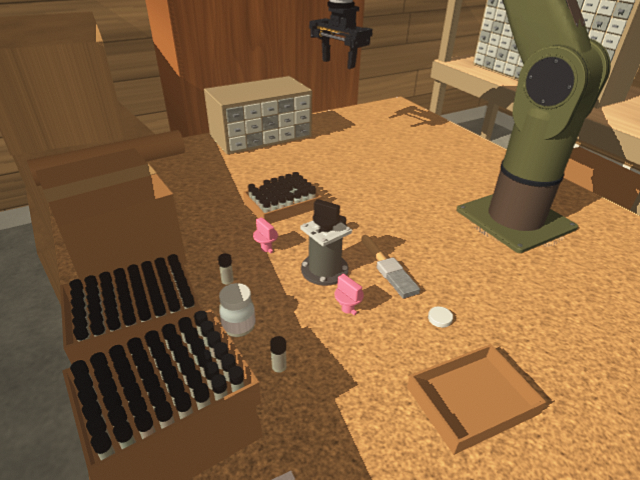

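Top: the canister plate is near px (333,260), with the black cap on it. Pink decoys are at (280,254) and (387,224), and the empty tray is at (167,287). Next I'll locate these and make an enlarged crop.

```bash
python3 - <<'E'
from h import *
c=get_calibration('top'); im=cv2.imread('pics/top0.png')
print('plate',atz(c,333.5,260.5,.108),'cap top',atz(c,335,259,.16))
for p in ((144,252),(195,252),(191,324),(139,319)): print('tray rim',atz(c,*p,.032))
cs=get_calibration('scene'); im2=cv2.imread('pics/scene0.png')
a=cv2.resize(im[220:300,293:373],(560,560),interpolation=cv2.INTER_CUBIC)
b=cv2.resize(im2[190:290,280:380][:, :],(560,560),interpolation=cv2.INTER_CUBIC)
cv2.imwrite('pics/crop.png',cv2.resize(np.hstack([a,b]),(800,400)))
cw=get_calibration('wrist'); s=r.get_state(); A=R.from_quat(s['eef_rot'])
T=np.array(cw['T']); print('cam in tool',A.inv().apply(T[:3,3]-s['tool_pos']),(A.inv().as_matrix()@T[:3,:3]).round(2),cw['fx'])
E
```

```text
plate [ 0.5084668 -0.0530385  0.108    ] cap top [ 0.50976351 -0.05427846  0.16      ]
tray rim [0.53842793 0.3728913  0.032     ]
tray rim [0.53618209 0.25756823 0.032     ]
tray rim [0.37475731 0.26681902 0.032     ]
tray rim [0.38822742 0.38323585 0.032     ]
cam in tool [-0.08289009 -0.1472197   0.00038249] [[-0.    0.95  0.32]
 [ 0.   -0.32  0.95]
 [ 1.    0.   -0.  ]] 330.87058993293306
```

View pics/crop.png

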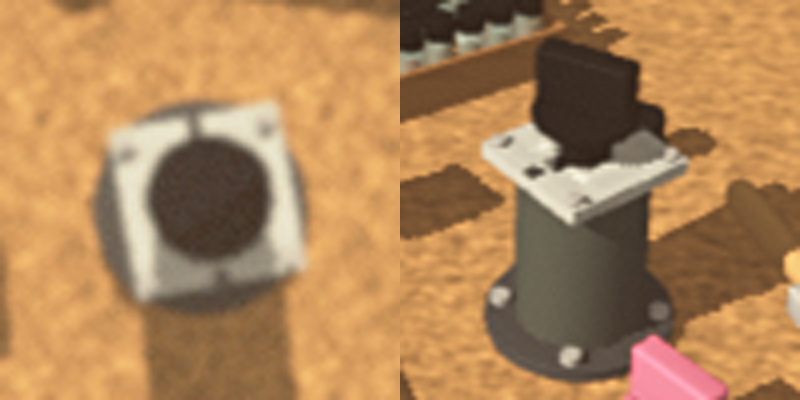

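Two marks show in the crop's left half at (193,122) and (222,278). They put the canister yaw near 10.5°, so the locked bar is near -54.5° and the jaw yaw should be 35.5°. I'll move above it and look with the wrist camera.

```bash
python3 -m handwheel '[[[-0.04,-0.001,-0.037,0,-0.05,0],[-0.08,-0.002,-0.074,0,-0.1,0],[-0.12,-0.003,-0.11,0,-0.154,0],[-0.16,-0.004,-0.148,0,-0.2,0],[-0.19,-0.005,-0.18,0,-0.24,0],[-0.22,-0.006,-0.206,0,-0.28,0],[-0.25,-0.006,-0.234,0,-0.32,0],[-0.28,-0.007,-0.262,0,-0.36,0],[-0.31,-0.008,-0.29,0,-0.4,0],[-0.34,-0.009,-0.317,0,-0.44,0],[-0.37,-0.01,-0.345,0,-0.48,0],[-0.4,-0.01,-0.373,0,-0.51,0]]]' 1
python3 - <<'E'
from h import *
def q(y): # tool y down, z at yaw y
    z=np.array([np.cos(y),np.sin(y),0]); yy=np.array([0,0,-1.]); return R.from_matrix(np.c_[np.cross(yy,z),yy,z])
rows([.509,-.053,.25],q(np.radians(35.5)))
E
cat >> h.py <<'E'
def q(deg):
    y=np.radians(deg); z=np.array([np.cos(y),np.sin(y),0]); yy=np.array([0,0,-1.]); return R.from_matrix(np.c_[np.cross(yy,z),yy,z])
E
```

```text
clock: 2.0
tool_pos: [0.4259, -0.182, 0.2486]
eef_rot: [0.545, -0.451, 0.451, -0.545]
contact_force: [-0.2, -0.5, -0.1]
opening: 1.0
shift [-0.1112 -0.0015  0.1057]
turn [-1.000e-04 -1.375e-01  3.000e-04]
```

```bash
python3 -m handwheel '[[[-0.028,0,0.026,0,-0.035,0],[-0.056,0,0.053,0,-0.07,0],[-0.084,-0.001,0.08,0,-0.105,0],[-0.111,-0.0015,0.106,0,-0.1375,0],[-0.111,-0.0015,0.106,0,-0.1375,0],[-0.111,-0.0015,0.106,0,-0.1375,0]]]'
python3 - <<'E'
from h import *
im,c=snap('wrist','w1.png'); s=r.get_state(); print(s['q'].round(2))
for t in ('cap','canister'): print([(np.round(b['bbox']).astype(int).tolist(),round(b['confidence'],2)) for b in boxes_of(t,'wrist')])
a=np.radians(10.5); u=np.array([np.cos(a),np.sin(a),0]); o=np.array([.509,-.053,.108])
print(proj(c,[o,o+.0325*u,o-.0325*u]).round())
E
```

```text
clock: 2.5
tool_pos: [0.5102, -0.0528, 0.2498]
eef_rot: [-0.628, 0.324, -0.325, 0.629]
contact_force: [0.3, -0.1, 1.0]
opening: 0.999
[ 0.46  0.6  -0.71  1.87  0.51  0.86  0.1 ]
[([372, 96, 422, 153], 0.93), ([284, 201, 349, 274], 0.59), ([289, 295, 332, 357], 0.56)]
[([265, 160, 371, 275], 0.87)]
[[315. 224.]
 [347. 238.]
 [282. 209.]]
```

View pics/w1.png

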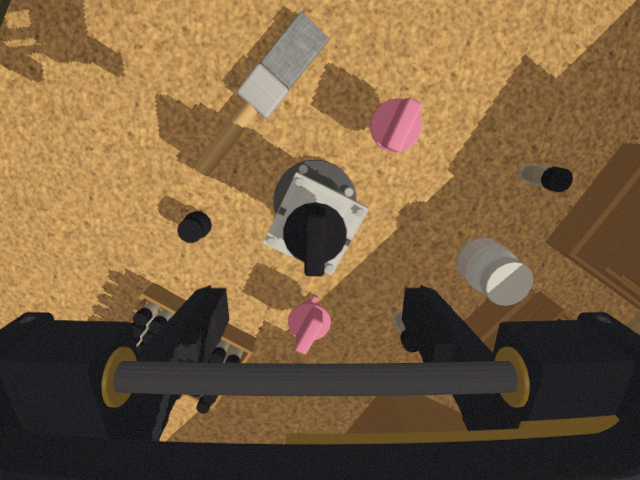

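Marks are visible at about (283,211) and (347,239), within 2 px of the prediction. The bar is upright at u≈315, as planned. I'll refine once with an overlay crop.

```bash
python3 - <<'E'
from h import *
c=get_calibration('wrist'); im=cv2.imread('pics/w1.png')
x0,y0,S=255,150,5
big=cv2.convertScaleAbs(cv2.resize(im[y0:y0+120,x0:x0+120],None,fx=S,fy=S,interpolation=cv2.INTER_CUBIC),alpha=1.6,beta=25)
o=np.array([.510,-.053,0]); 
def loop(P,col):
    p=((proj(c,P)-[x0-.5,y0-.5])*S).round().astype(int); cv2.polylines(big,[p.reshape(-1,1,2)],True,col,1)
def rect(cx,cy,a,b,z,deg):
    t=np.radians(deg); M=np.array([[np.cos(t),-np.sin(t)],[np.sin(t),np.cos(t)]])
    p=np.array([[cx-a,cy-b],[cx+a,cy-b],[cx+a,cy+b],[cx-a,cy+b]])@M.T; return np.c_[p+o[:2],np.full(4,z)]
loop(rect(0,0,.036,.036,.108,10.5),(0,255,0))
for s in(1,-1): loop(rect(s*.0325,0,.003,.003,.111,10.5),(0,0,255))
loop(rect(0,0,.025,.008,.164,-54.5),(255,255,0))
loop(rect(0,0,.025,.008,.134,-54.5),(255,0,255))
cv2.imwrite('pics/w1c.png',big)
E
```

```text
(no output)
```

View pics/w1c.png

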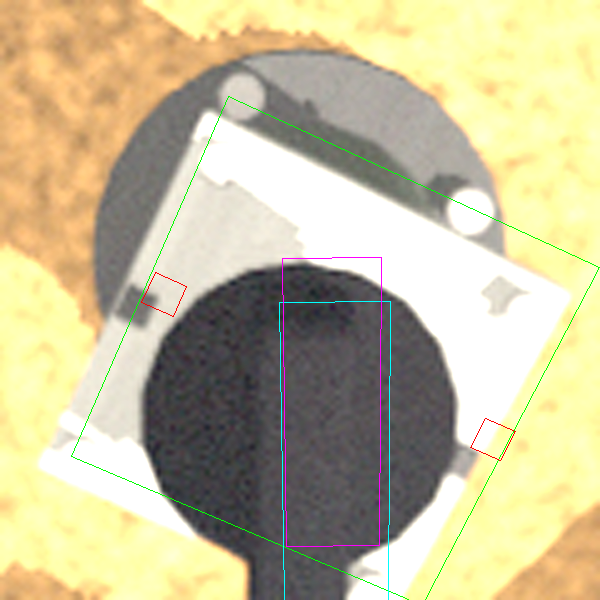

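The whole overlay is shifted about 6 px left and 3 px down, and the finger midpoint (u≈316) is shifted with it. So that's a camera bias, and the bar (u≈315) is centred between the fingers. Yaw comes out nearer 9.3°. I'll descend to just above the bar and check along the bar too.

```bash
python3 -m handwheel '[[[0,0.02,0,0,0.007,0],[0,0.04,0,0,0.007,0],[0,0.06,0,0,0.007,0],[0,0.075,0,0,0.007,0],[0,0.075,0,0,0.007,0],[0,0.075,0,0,0.007,0]]]'
python3 - <<'E'
from h import *
im,c=snap('wrist','w2.png'); s=r.get_state(); A=R.from_quat(s['eef_rot']); p=np.array(s['tool_pos'])
big=cv2.convertScaleAbs(im[:,:,::-1],alpha=1.6,beta=25)
def loop(P,col):
    cv2.polylines(big,[proj(c,P).round().astype(int).reshape(-1,1,2)],True,col,1)
loop(p+A.apply([[x,0,z] for x,z in ((-.009,.044),(.009,.044),(.009,-.044),(-.009,-.044))]),(0,255,0))
def rect(a,b,z,deg):
    t=np.radians(deg); M=np.array([[np.cos(t),-np.sin(t)],[np.sin(t),np.cos(t)]])
    return np.c_[np.array([[-a,-b],[a,-b],[a,b],[-a,b]])@M.T+[.510,-.053],np.full(4,z)]
loop(rect(.025,.008,.164,-55.7),(255,255,0))
t=np.linspace(0,6.28,40); loop(np.c_[.51+.027*np.cos(t),-.053+.027*np.sin(t),0*t+.134],(255,0,255))
cv2.imwrite('pics/w2c.png',cv2.resize(big[100:400,150:490],(800,706))[0:600]); print(c['cx'],c['cy'])
E
```

```text
clock: 3.15
tool_pos: [0.5082, -0.0567, 0.1744]
eef_rot: [0.624, -0.334, 0.333, -0.623]
contact_force: [-0.5, 0.2, 0.4]
opening: 1.0
315.16751321816696 239.09265071600126
```

View pics/w2c.png

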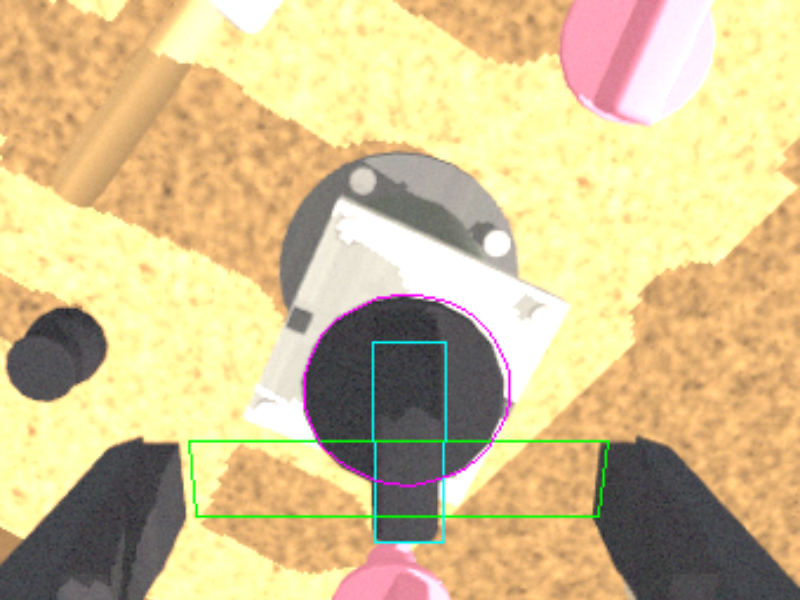

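The overlay now fits: disc and bar land on the prediction for (0.5095,-0.0535). The earlier offset came from the arm still settling. The tool itself is about 3 mm off, so I'll let it settle and correct.

```bash
python3 -m handwheel '[[[0,0,0,0,0,0],[0,0,0,0,0,0],[0,0,0,0,0,0],[0,0,0,0,0,0]]]'
python3 -c "
from h import *
rows([.5095,-.0535,.138],q(34.3))"
```

```text
clock: 3.53
tool_pos: [0.5094, -0.0553, 0.1752]
eef_rot: [-0.624, 0.332, -0.333, 0.624]
contact_force: [-0.0, -0.6, -0.8]
opening: 1.003
shift [-0.0015  0.0372  0.0011]
turn [-0.0002 -0.0022  0.0003]
```

```bash
python3 -m handwheel '[[[-0.001,0.01,0.001,0,0,0],[-0.001,0.02,0.001,0,0,0],[-0.001,0.03,0.001,0,0,0],[-0.001,0.036,0.001,0,0,0],[-0.001,0.036,0.001,0,0,0],[-0.001,0.036,0.001,0,0,0],[-0.001,0.036,0.001,0,0,0],[-0.001,0.036,0.001,0,0,0]]]'
python3 - <<'E'
from h import *
im,c=snap('wrist','w3.png'); rows([.5095,-.0535,.138],q(34.3)); s=r.get_state(); print(s['contact_force'],s['moment'])
cv2.imwrite('pics/w3c.png',cv2.convertScaleAbs(im[:,:,::-1],alpha=1.6,beta=25)[150:450,130:510])
E
```

```text
clock: 4.2
tool_pos: [0.5097, -0.0538, 0.1389]
eef_rot: [-0.624, 0.332, -0.333, 0.624]
contact_force: [-0.5, 0.1, 0.1]
opening: 0.996
shift [-0.0004  0.001   0.    ]
turn [-0.0002 -0.0021  0.0002]
[1.0970536  0.20449722 0.15445606] [-0.06309383 -0.14993182  0.01311026]
```

View pics/w3c.png

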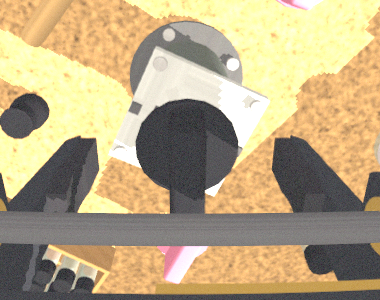

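Finger midpoint is at u≈185.5 and bar centre at ≈187.5, so it's centred within about 1 mm. I'll close softly first, then firm up.

```bash
python3 -m handwheel '[[[0,0,0,0,0,0],[0,0,0,0,0,0],[0,0,0,0,0,0],[0,0,0,0,0,0],[0,0,0,0,0,0],[0,0,0,0,0,0],[0,0,0,0,0,0],[0,0,0,0,0,0],[0,0,0,0,0,0],[0,0,0,0,0,0]]]' -1 5
python3 -c "
from h import *
s=r.get_state();print(s['contact_force'],s['moment'],s['opening']*88)"
```

```text
clock: 5.08
tool_pos: [0.5094, -0.0538, 0.1386]
eef_rot: [0.624, -0.332, 0.332, -0.624]
contact_force: [-0.1, 0.1, 0.1]
opening: 0.262
[-0.05241888  0.05492738  0.1214854 ] [ 0.01504643 -0.13093167 -0.0245356 ] 23.03741103560081
```

```bash
python3 -m handwheel '[[[0,0,0,0,0,0],[0,0,0,0,0,0],[0,0,0,0,0,0],[0,0,0,0,0,0]]]' -1 5
python3 -m handwheel '[[[0,0,0,0,0,0],[0,0,0,0,0,0],[0,0,0,0,0,0],[0,0,0,0,0,0]]]' -1 45
python3 -c "
from h import *
s=r.get_state();print(s['contact_force'],s['moment'],s['opening']*88)"
```

```text
clock: 5.42
tool_pos: [0.5096, -0.0537, 0.1387]
eef_rot: [-0.624, 0.332, -0.333, 0.624]
contact_force: [0.4, 0.5, -0.9]
opening: 0.178
clock: 5.75
tool_pos: [0.5096, -0.0537, 0.1387]
eef_rot: [-0.624, 0.332, -0.332, 0.624]
contact_force: [0.5, -0.3, -0.3]
opening: 0.178
[ 0.49283744 -0.29485744 -0.25406426] [ 0.11013417 -0.35027789 -0.00864164] 15.642497841247257
```

Gripped at 15.6 mm. Now I'll press in 0.5 mm steps, stopping when the force rises above the spring line.

```bash
cat > g.py <<'E'
import sys; from plant import r
s=r.get_state(); f=s['contact_force']; d=float(sys.argv[1]); print(d,f.round(1),s['tool_pos'].round(4))
sys.exit(f[2]>6.2+.55*d)
E
H="python3 -m handwheel"
python3 -m handwheel '[[[0,0.001,0,0,0,0],[0,0.001,0,0,0,0],[0,0.001,0,0,0,0]]]' >/dev/null; python3 g.py 1 &&
python3 -m handwheel '[[[0,0.0005,0,0,0,0],[0,0.001,0,0,0,0],[0,0.001,0,0,0,0]]]' >/dev/null; python3 g.py 2 &&
python3 -m handwheel '[[[0,0.0005,0,0,0,0],[0,0.0005,0,0,0,0]]]' >/dev/null && python3 g.py 2.5 &&
python3 -m handwheel '[[[0,0.0005,0,0,0,0],[0,0.0005,0,0,0,0]]]' >/dev/null && python3 g.py 3 &&
python3 -m handwheel '[[[0,0.0005,0,0,0,0],[0,0.0005,0,0,0,0]]]' >/dev/null && python3 g.py 3.5 &&
python3 -m handwheel '[[[0,0.0005,0,0,0,0],[0,0.0005,0,0,0,0]]]' >/dev/null && python3 g.py 4 &&
python3 -m handwheel '[[[0,0.0005,0,0,0,0],[0,0.0005,0,0,0,0]]]' >/dev/null && python3 g.py 4.5 &&
python3 -m handwheel '[[[0,0.0005,0,0,0,0],[0,0.0005,0,0,0,0]]]' >/dev/null && python3 g.py 5
```

```text
1.0 [ 0.  -0.5  3. ] [ 0.5096 -0.0537  0.1379]
2.0 [ 0.  -0.5  3. ] [ 0.5096 -0.0537  0.1379]False
False
```

```bash
sed -i 's/sys.exit(\(.*\))/sys.exit(int(\1))/' g.py
python3 -m handwheel '[[[0,0.0005,0,0,0,0],[0,0.001,0,0,0,0],[0,0.001,0,0,0,0]]]' >/dev/null && python3 g.py 2 &&
python3 -m handwheel '[[[0,0.0005,0,0,0,0],[0,0.0005,0,0,0,0]]]' >/dev/null && python3 g.py 2.5 &&
python3 -m handwheel '[[[0,0.0005,0,0,0,0],[0,0.0005,0,0,0,0]]]' >/dev/null && python3 g.py 3 &&
python3 -m handwheel '[[[0,0.0005,0,0,0,0],[0,0.0005,0,0,0,0]]]' >/dev/null && python3 g.py 3.5 &&
python3 -m handwheel '[[[0,0.0005,0,0,0,0],[0,0.0005,0,0,0,0]]]' >/dev/null && python3 g.py 4 &&
python3 -m handwheel '[[[0,0.0005,0,0,0,0],[0,0.0005,0,0,0,0]]]' >/dev/null && python3 g.py 4.5 &&
python3 -m handwheel '[[[0,0.0005,0,0,0,0],[0,0.0005,0,0,0,0]]]' >/dev/null && python3 g.py 5
```

```text
2.0 [-0.3  1.1  4.3] [ 0.5096 -0.0537  0.1367]
2.5 [0.4 0.5 4.7] [ 0.5096 -0.0537  0.1362]
3.0 [0.6 0.8 4.8] [ 0.5096 -0.0537  0.1356]
3.5 [ 0.2 -0.3  4.1] [ 0.5096 -0.0538  0.1351]
4.0 [0.3 0.2 4.3] [ 0.5096 -0.0537  0.1347]
4.5 [1.4 1.4 6.3] [ 0.5096 -0.0538  0.1342]
5.0 [0.9 0.6 7. ] [ 0.5096 -0.0538  0.1337]
```

```bash
python3 -m handwheel '[[[0,0.0005,0,0,0,0],[0,0.0005,0,0,0,0]]]' >/dev/null && python3 g.py 5.5 &&
python3 -m handwheel '[[[0,0.0005,0,0,0,0],[0,0.0005,0,0,0,0]]]' >/dev/null && python3 g.py 6 &&
python3 -m handwheel '[[[0,0.0005,0,0,0,0],[0,0.0005,0,0,0,0]]]' >/dev/null && python3 g.py 6.5 &&
python3 -m handwheel '[[[0,0.0005,0,0,0,0],[0,0.0005,0,0,0,0]]]' >/dev/null && python3 g.py 7 &&
python3 -m handwheel '[[[0,0.0005,0,0,0,0],[0,0.0005,0,0,0,0]]]' >/dev/null && python3 g.py 7.5 &&
python3 -m handwheel '[[[0,0.0005,0,0,0,0],[0,0.0005,0,0,0,0]]]' >/dev/null && python3 g.py 8 &&
python3 -m handwheel '[[[0,0.0005,0,0,0,0],[0,0.0005,0,0,0,0]]]' >/dev/null && python3 g.py 8.5 &&
python3 -m handwheel '[[[0,0.0005,0,0,0,0],[0,0.0005,0,0,0,0]]]' >/dev/null && python3 g.py 9 &&
python3 -m handwheel '[[[0,0.0005,0,0,0,0],[0,0.0005,0,0,0,0]]]' >/dev/null && python3 g.py 9.5 &&
python3 -m handwheel '[[[0,0.0005,0,0,0,0],[0,0.0005,0,0,0,0]]]' >/dev/null && python3 g.py 10 &&
python3 -m handwheel '[[[0,0.0005,0,0,0,0],[0,0.0005,0,0,0,0]]]' >/dev/null && python3 g.py 10.5 &&
python3 -m handwheel '[[[0,0.0005,0,0,0,0],[0,0.0005,0,0,0,0]]]' >/dev/null && python3 g.py 11
```

```text
5.5 [0.5 1.2 6.2] [ 0.5096 -0.0538  0.1332]
6.0 [-0.5  0.2  5.2] [ 0.5096 -0.0537  0.1328]
6.5 [-0.2 -0.5  6. ] [ 0.5096 -0.0538  0.1323]
7.0 [0.6 1.2 5.9] [ 0.5096 -0.0537  0.1318]
7.5 [0.1 0.6 6.2] [ 0.5096 -0.0538  0.1313]
8.0 [0.  0.5 7.8] [ 0.5096 -0.0537  0.1309]
8.5 [-0.3  0.8  7.7] [ 0.5096 -0.0537  0.1304]
9.0 [0.9 0.2 7.7] [ 0.5096 -0.0537  0.1299]
9.5 [-0.6  1.3  7.7] [ 0.5096 -0.0537  0.1294]
10.0 [0.3 1.1 8.1] [ 0.5096 -0.0537  0.129 ]
10.5 [ 0.2 -0.2  9.2] [ 0.5096 -0.0537  0.1285]
11.0 [-0.   0.8  9.5] [ 0.5096 -0.0538  0.128 ]
```

```bash
python3 -m handwheel '[[[0,0.0005,0,0,0,0],[0,0.0005,0,0,0,0]]]' >/dev/null && python3 g.py 11 &&
python3 -m handwheel '[[[0,0.0005,0,0,0,0],[0,0.0005,0,0,0,0]]]' >/dev/null && python3 g.py 11 &&
python3 -m handwheel '[[[0,0.0005,0,0,0,0],[0,0.0005,0,0,0,0]]]' >/dev/null && python3 g.py 11.5 &&
python3 -m handwheel '[[[0,0.0005,0,0,0,0],[0,0.0005,0,0,0,0]]]' >/dev/null && python3 g.py 12 &&
python3 -m handwheel '[[[0,0.0005,0,0,0,0],[0,0.0005,0,0,0,0]]]' >/dev/null && python3 g.py 12.5 &&
python3 -m handwheel '[[[0,0.0005,0,0,0,0],[0,0.0005,0,0,0,0]]]' >/dev/null && python3 g.py 13 &&
python3 -m handwheel '[[[0,0.0005,0,0,0,0],[0,0.0005,0,0,0,0]]]' >/dev/null && python3 g.py 13.5 &&
python3 -m handwheel '[[[0,0.0005,0,0,0,0],[0,0.0005,0,0,0,0]]]' >/dev/null && python3 g.py 14 &&
python3 -m handwheel '[[[0,0.0005,0,0,0,0],[0,0.0005,0,0,0,0]]]' >/dev/null && python3 g.py 14.5 &&
python3 -m handwheel '[[[0,0.0005,0,0,0,0],[0,0.0005,0,0,0,0]]]' >/dev/null && python3 g.py 15 &&
python3 -m handwheel '[[[0,0.0005,0,0,0,0],[0,0.0005,0,0,0,0]]]' >/dev/null && python3 g.py 15.5 &&
python3 -m handwheel '[[[0,0.0005,0,0,0,0],[0,0.0005,0,0,0,0]]]' >/dev/null && python3 g.py 16
```

```text
11.0 [0.3 0.9 8. ] [ 0.5096 -0.0538  0.1275]
11.0 [-0.   0.5  9.3] [ 0.5096 -0.0537  0.127 ]
11.5 [ 0.5 -0.1  9.4] [ 0.5096 -0.0538  0.1266]
12.0 [-0.2  0.   9.5] [ 0.5097 -0.0537  0.1261]
12.5 [ 0.2  0.9 10.7] [ 0.5097 -0.0537  0.1257]
13.0 [-0.1  2.3 10.6] [ 0.5097 -0.0537  0.1252]
13.5 [-0.7  0.3 13. ] [ 0.5097 -0.0537  0.1249]
14.0 [-1.6  1.1 15.8] [ 0.5098 -0.0537  0.1247]
```

```bash
for i in 1; do python3 -m handwheel '[[[0,0,0,0,0,0],[0,0,0,0,0,0]]]' >/dev/null; python3 g.py 15; done
python3 -m handwheel '[[[0,0.0001,0,0,0,0],[0,0.0001,0,0,0,0]]]' >/dev/null; python3 g.py 15; python3 -c "
from h import *; rows([.5097,-.0537,.1247],q(99.3));print(r.get_state()['moment'],r.get_state()['q'].round(2))"
```

```text
15.0 [-0.3  0.8 15.6] [ 0.5098 -0.0537  0.1247]
15.0 [-1.3  1.2 16.4] [ 0.5098 -0.0537  0.1247]
shift [-0.0001  0.     -0.0001]
turn [ 0.     -0.3632  0.0005]
[ 0.06298775  0.23578376 -0.01460986] [ 0.34  0.77 -0.54  1.99  0.72  0.57 -0.11]
```

```bash
cat > m.py <<'E'
import sys; from h import *
s=r.get_state(); f=s['contact_force']; A=R.from_quat(s['eef_rot']).as_matrix()
print('F',f.round(1),'M',s['moment'].round(2),s['tool_pos'].round(4),'yaw',np.degrees(np.arctan2(A[1,2],A[0,2])).round(1),'clk',s['clock'])
sys.exit(int(not 13<f[2]<20 or abs(s['moment'][2])>0.5))
E
python3 -m handwheel '[[[0,0,0,0,-0.014,0],[0,0,0,0,-0.028,0],[0,0,0,0,-0.028,0]]]' >/dev/null; python3 m.py &&
python3 -m handwheel '[[[0,0,0,0,-0.014,0],[0,0,0,0,-0.028,0],[0,0,0,0,-0.028,0]]]' >/dev/null && python3 m.py &&
python3 -m handwheel '[[[0,0,0,0,-0.014,0],[0,0,0,0,-0.028,0],[0,0,0,0,-0.028,0]]]' >/dev/null && python3 m.py
```

```text
F [-0.3 -0.1 15.9] M [0.05 0.27 0.02] [ 0.5098 -0.0537  0.1247] yaw 39.1 clk 11.1667
F [-1.9  0.5 15.6] M [-0.    0.24 -0.04] [ 0.5099 -0.0537  0.1247] yaw 44.1 clk 11.4167
F [-1.8  0.6 16.9] M [-0.    0.18 -0.04] [ 0.5099 -0.0537  0.1247] yaw 49.1 clk 11.6667
```

Turning freely. 50° remain to yaw 99.3.

```bash

python3 -m handwheel '[[[0,0,0,0,-0.014,0],[0,0,0,0,-0.028,0],[0,0,0,0,-0.042,0],[0,0,0,0,-0.056,0],[0,0,0,0,-0.056,0]]]' >/dev/null && python3 m.py &&
python3 -m handwheel '[[[0,0,0,0,-0.014,0],[0,0,0,0,-0.028,0],[0,0,0,0,-0.042,0],[0,0,0,0,-0.056,0],[0,0,0,0,-0.056,0]]]' >/dev/null && python3 m.py &&
python3 -m handwheel '[[[0,0,0,0,-0.014,0],[0,0,0,0,-0.028,0],[0,0,0,0,-0.042,0],[0,0,0,0,-0.056,0],[0,0,0,0,-0.056,0]]]' >/dev/null && python3 m.py &&
python3 -m handwheel '[[[0,0,0,0,-0.014,0],[0,0,0,0,-0.028,0],[0,0,0,0,-0.042,0],[0,0,0,0,-0.056,0],[0,0,0,0,-0.056,0]]]' >/dev/null && python3 m.py &&
python3 -m handwheel '[[[0,0,0,0,-0.014,0],[0,0,0,0,-0.028,0],[0,0,0,0,-0.042,0],[0,0,0,0,-0.05,0],[0,0,0,0,-0.05,0]]]' >/dev/null && python3 m.py
```

```text
F [-0.7 -0.7 16.6] M [-0.08  0.15 -0.02] [ 0.51   -0.0538  0.1247] yaw 59.2 clk 12.0833
F [-1.5  0.1 15.9] M [-0.08  0.14 -0.01] [ 0.51   -0.0538  0.1247] yaw 69.3 clk 12.5
F [-0.9 -0.5 15.7] M [-0.1   0.15  0.05] [ 0.51   -0.0538  0.1247] yaw 79.4 clk 12.9167
F [-1.1 -0.6 16.8] M [-0.12  0.12 -0.02] [ 0.5101 -0.0538  0.1247] yaw 89.5 clk 13.3333
F [-1.5  0.3 16.5] M [-0.12  0.08 -0.04] [ 0.5101 -0.0539  0.1247] yaw 98.4 clk 13.75
```

Yaw is 98.4°, push 16.5 N, no twist resistance. Now I'll let up slowly, watching the force, then take a look.

```bash

python3 -m handwheel '[[[0,-0.001,0,0,0,0],[0,-0.002,0,0,0,0],[0,-0.004,0,0,0,0],[0,-0.006,0,0,0,0],[0,-0.008,0,0,0,0],[0,-0.01,0,0,0,0],[0,-0.012,0,0,0,0],[0,-0.014,0,0,0,0]]]' >/dev/null; python3 m.py
python3 -m handwheel '[[[0,-0.002,0,0,0,0],[0,-0.004,0,0,0,0],[0,-0.006,0,0,0,0],[0,-0.006,0,0,0,0]]]' >/dev/null; python3 m.py
python3 -m handwheel '[[[0,-0.002,0,0,0,0],[0,-0.004,0,0,0,0],[0,-0.006,0,0,0,0],[0,-0.006,0,0,0,0]]]' >/dev/null; python3 m.py
python3 - <<'E'
from h import *
im,c=snap('wrist','w4.png')
cv2.imwrite('pics/w4c.png',cv2.resize(cv2.convertScaleAbs(im[:,:,::-1],alpha=1.6,beta=25)[150:450,130:510],(760,600)))
E
```

```text
F [1.8 0.1 4.7] M [ 0.11 -0.58  0.04] [ 0.5098 -0.054   0.1377] yaw 98.4 clk 14.4167
F [ 1.5 -0.2  0.2] M [ 0.08 -0.36  0.05] [ 0.5088 -0.0541  0.1434] yaw 98.3 clk 14.75
F [ 0.4 -0.7 -0.8] M [ 0.04 -0.14  0.01] [ 0.5091 -0.054   0.1496] yaw 98.4 clk 15.0833
```

View pics/w4c.png

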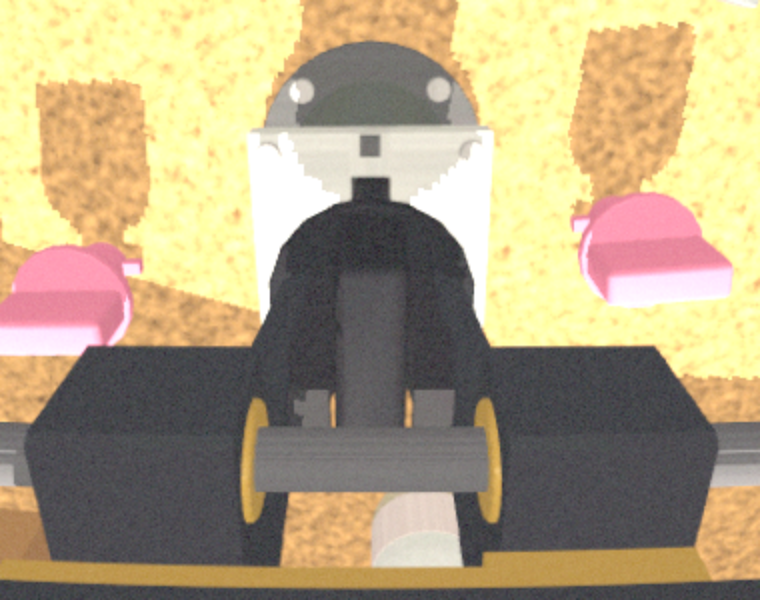

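The bar lines up with the mark at (370,147) and slot at (370,190), and force is near zero, so the cap is free. Lift straight up, then carry to the tray.

```bash

python3 -m handwheel '[[[0,-0.004,0,0,0,0],[0,-0.01,0,0,0,0],[0,-0.018,0,0,0,0],[0,-0.028,0,0,0,0],[0,-0.04,0,0,0,0],[0,-0.054,0,0,0,0],[0,-0.068,0,0,0,0],[0,-0.078,0,0,0,0],[0,-0.084,0,0,0,0],[0,-0.084,0,0,0,0]]]' >/dev/null; python3 m.py
python3 -m handwheel '[[[0,0,0.01,0,0,0],[0,0,0.03,0,0,0],[0,0,0.055,0,0,0],[0.001,0,0.085,0,0,0],[0.002,0,0.115,0,0,0],[0.002,0,0.145,0,0,0],[0.003,0,0.175,0,0,0],[0.003,0,0.205,0,0,0],[0.004,0,0.235,0,0,0],[0.004,0,0.265,0,0,0],[0.005,0,0.295,0,0,0],[0.005,0,0.32,0,0,0]]]' 
python3 -m handwheel '[[[0,0,0.02,0,0,0],[0,0,0.037,0,0,0],[0,0,0.05,0,0,0],[0,0,0.057,0,0,0],[0,0,0.057,0,0,0],[0,0,0.057,0,0,0],[0,0,0.057,0,0,0]]]'
python3 - <<'E'
from h import *
im,c=snap('wrist','w5.png')
big=cv2.convertScaleAbs(im[:,:,::-1],alpha=1.4,beta=20); s=r.get_state(); p=np.array(s['tool_pos'])
t=np.linspace(0,6.28,40)
for z,col in((.004,(0,255,0)),(.044,(255,0,255))):
    cv2.polylines(big,[proj(c,np.c_[p[0]+.027*np.cos(t),p[1]+.027*np.sin(t),0*t+z]).round().astype(int).reshape(-1,1,2)],True,col,1)
cv2.imwrite('pics/w5c.png',big); rows([.459,.32,.0505]); print(s['q'].round(2),s['opening']*88,boxes_of('empty_tray','wrist'))
E
```

```text
F [-0.3  0.3 -1.3] M [ 0.06 -0.11  0.06] [ 0.5102 -0.0537  0.2352] yaw 98.3 clk 15.9667
clock: 16.97
tool_pos: [0.4662, 0.2664, 0.2329]
eef_rot: [-0.705, -0.052, 0.053, 0.705]
contact_force: [0.8, 0.2, -0.9]
opening: 0.18
clock: 17.55
tool_pos: [0.4597, 0.3186, 0.233]
eef_rot: [0.706, 0.051, -0.051, -0.705]
contact_force: [-0.6, -0.2, -1.3]
opening: 0.18
shift [-0.0005  0.1826  0.0019]
[-0.18  0.74 -0.9   1.75  0.69  1.    0.36] 15.740977623867995 [{'bbox': [255.8, 123.0, 399.5, 271.2], 'confidence': 0.63}]
```

View pics/w5c.png

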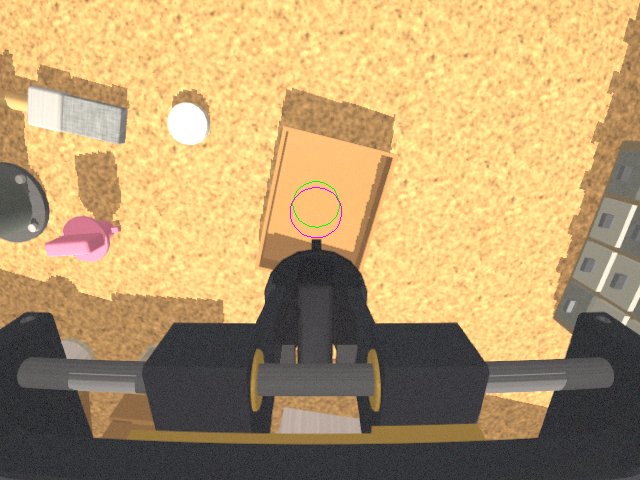

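The landing circle falls well inside the tray, near its centre. Lower to about 10 mm above the floor, then feel for contact in small steps.

```bash
cat > t.py <<'E'
import sys; from plant import r
s=r.get_state(); print(s['contact_force'].round(1),s['tool_pos'].round(4)); sys.exit(int(s['contact_force'][2]>1.2))
E
python3 -m handwheel '[[[0,0.008,0,0,0,0],[0,0.022,0,0,0,0],[0,0.042,0,0,0,0],[0,0.064,0,0,0,0],[0,0.086,0,0,0,0],[0,0.108,0,0,0,0],[0,0.13,0,0,0,0],[0,0.148,0,0,0,0],[0,0.16,0,0,0,0],[0,0.168,0,0,0,0],[0,0.172,0,0,0,0],[0,0.172,0,0,0,0]]]' >/dev/null
python3 -m handwheel '[[[0,0,0,0,0,0],[0,0,0,0,0,0],[0,0.002,0,0,0,0],[0,0.004,0,0,0,0],[0,0.004,0,0,0,0]]]' >/dev/null; python3 t.py &&
python3 -m handwheel '[[[0,0.001,0,0,0,0],[0,0.002,0,0,0,0],[0,0.002,0,0,0,0]]]' >/dev/null && python3 t.py &&
python3 -m handwheel '[[[0,0.001,0,0,0,0],[0,0.002,0,0,0,0],[0,0.002,0,0,0,0]]]' >/dev/null && python3 t.py &&
python3 -m handwheel '[[[0,0.001,0,0,0,0],[0,0.001,0,0,0,0]]]' >/dev/null && python3 t.py &&
python3 -m handwheel '[[[0,0.001,0,0,0,0],[0,0.001,0,0,0,0]]]' >/dev/null && python3 t.py &&
python3 -m handwheel '[[[0,0.001,0,0,0,0],[0,0.001,0,0,0,0]]]' >/dev/null && python3 t.py &&
python3 -m handwheel '[[[0,0.001,0,0,0,0],[0,0.001,0,0,0,0]]]' >/dev/null && python3 t.py
```

```text
[-0.   0.1 -1.4] [0.4596 0.3197 0.0575]
[ 0.5 -0.6 -0.4] [0.4595 0.3198 0.0553]
[ 0.3 -0.1 -0.9] [0.4595 0.3198 0.0533]
[-0.3 -0.6 -0.6] [0.4595 0.3198 0.0524]
[ 0.2 -0.4  0.1] [0.4595 0.3198 0.0514]
[ 0.4  0.2 -0.3] [0.4595 0.3198 0.0504]
[-0.6 -0.5 -0.5] [0.4595 0.3198 0.0494]
```

```bash
python3 -m handwheel '[[[0,0.0005,0,0,0,0],[0,0.0005,0,0,0,0]]]' >/dev/null && python3 t.py &&
python3 -m handwheel '[[[0,0.0005,0,0,0,0],[0,0.0005,0,0,0,0]]]' >/dev/null && python3 t.py &&
python3 -m handwheel '[[[0,0.0005,0,0,0,0],[0,0.0005,0,0,0,0]]]' >/dev/null && python3 t.py &&
python3 -m handwheel '[[[0,0.0005,0,0,0,0],[0,0.0005,0,0,0,0]]]' >/dev/null && python3 t.py &&
python3 -m handwheel '[[[0,0.0005,0,0,0,0],[0,0.0005,0,0,0,0]]]' >/dev/null && python3 t.py &&
python3 -m handwheel '[[[0,0.0005,0,0,0,0],[0,0.0005,0,0,0,0]]]' >/dev/null && python3 t.py
```

```text
[-0.2 -0.6 -1.2] [0.4595 0.3198 0.0489]
[ 0.2 -0.6  0.9] [0.4596 0.32   0.0487]
[-0.6 -1.3  6.3] [0.4596 0.32   0.0487]
```

Contact at z=0.0487, exactly as predicted. Release and rise.

```bash
python3 -m handwheel '[[[0,0,0,0,0,0],[0,0,0,0,0,0],[0,0,0,0,0,0],[0,0,0,0,0,0],[0,0,0,0,0,0],[0,0,0,0,0,0]]]' 0.3
python3 -m handwheel '[[[0,-0.004,0,0,0,0],[0,-0.012,0,0,0,0],[0,-0.024,0,0,0,0],[0,-0.04,0,0,0,0],[0,-0.06,0,0,0,0],[0,-0.085,0,0,0,0],[0,-0.11,0,0,0,0],[0,-0.13,0,0,0,0],[0,-0.145,0,0,0,0],[0,-0.15,0,0,0,0],[0,-0.15,0,0,0,0],[0,-0.15,0,0,0,0]]]'
python3 - <<'E'
from h import *
im,_=snap('scene','s9.png'); im2,_=snap('wrist','w9.png')
b=cv2.convertScaleAbs(np.hstack([cv2.resize(im[170:470,210:610],(400,300)),cv2.resize(im2,(400,300))])[:,:,::-1],alpha=1.4,beta=15); cv2.imwrite('pics/end.png',b)
E
```

```text
clock: 21.23
tool_pos: [0.4595, 0.3198, 0.0479]
eef_rot: [0.705, 0.051, -0.052, -0.705]
contact_force: [-0.2, -0.2, -0.3]
opening: 0.609
clock: 22.23
tool_pos: [0.4595, 0.3195, 0.198]
eef_rot: [0.705, 0.052, -0.051, -0.705]
contact_force: [-0.5, 0.4, -0.7]
opening: 0.651
```

View pics/end.png

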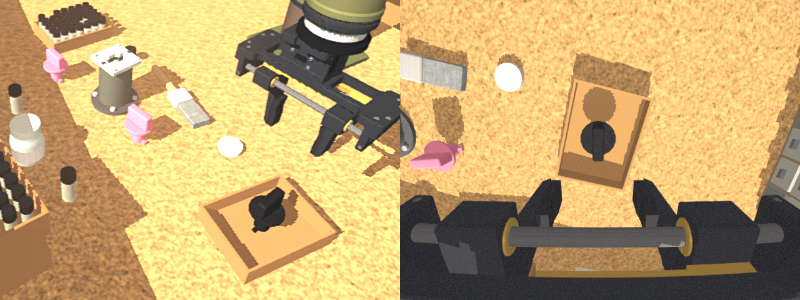

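Cap sits in the tray. I'll verify it is upright with an outline overlay in the scene view.

```bash
python3 - <<'E'
from h import *
s=10
def ov(n,f,cx,cy,w,S):
    c=get_calibration(n); im=cv2.imread(f); x0,y0=cx-w//2,cy-w//2
    big=cv2.convertScaleAbs(cv2.resize(im[y0:y0+w,x0:x0+w],None,fx=S,fy=S,interpolation=cv2.INTER_CUBIC),alpha=1.8,beta=30); raw=big.copy()
    t=np.radians(8.4); M=np.array([[np.cos(t),-np.sin(t)],[np.sin(t),np.cos(t)]])
    def loop(xy,z,col):
        P=np.c_[np.array(xy)@M.T+[.4595,.3198],np.full(len(xy),z)]
        cv2.polylines(big,[((proj(c,P)-[x0-.5,y0-.5])*S).round().astype(int).reshape(-1,1,2)],True,col,1)
    a=np.linspace(0,6.28,40); loop(np.c_[.027*np.cos(a),.027*np.sin(a)],.044,(255,0,255))
    R4=[[-.025,-.008],[.025,-.008],[.025,.008],[-.025,.008]]
    loop(R4,.074,(255,255,0)); loop(R4,.044,(0,255,0)); return np.hstack([raw,big])
cv2.imwrite('pics/end2.png',ov('scene','pics/s9.png',476,378,80,5))
E
```

```text
(no output)
```

View pics/end2.png

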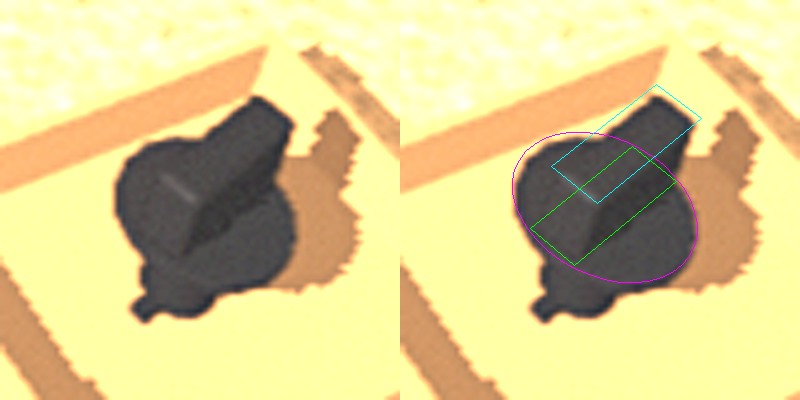

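The outline fits an upright cap to within about 1 px: disc, bar top, and the foot with its lug below. The gripper is 150 mm clear, so I'm handing in.

```bash
python3 -c "
from plant import r,job
print(r.get_state()['clock'],r.get_state()['contact_force']); job.finish_job()"
```

```text
22.3333 [-0.56169017  0.12999784 -0.65497925]
the job is handed in; nothing more can be done
```

The cap is out of the canister and standing upright, released, near the centre of the empty tray. I handed the job in at about 22 s.

- **Opening:** I gripped the bar at 45 N and pressed down about 14 mm to the rubber buffer. I held roughly 16 N, never reading above 17 N, while twisting 64° anticlockwise with no measurable twist resistance. The wrist picture then showed the bar in line with the mark and slot.
- **Placing:** The cap lifted out freely. It touched the tray floor at the predicted height; the last half-millimetre step down read about 6 N before I let go.
- **Last checks:** The scene picture matches an upright cap outline to about 1 px, the gripper is 150 mm clear, and the contact force is near zero. The pink look-alikes, jar, vials, brush and lid that show in that picture look undisturbed, judged by eye only. I did not check the loupe or the vial tray separately.
- **Disagreement:** An early wrist overlay was about 6 px off because the arm was still settling. It fitted once the arm was still.

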